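# Hang the hook-on anode in the derusting tank and slide it onto its spring contact

### The arm

A 7-joint arm with a two-finger parallel gripper is mounted at the origin on a cart in front of the work surface, level with it; the furniture and walls round the work are solid. World frame = base frame: x ahead of the robot, y to its left, z up, the work surface at z = 0. Lengths are in m, angles in rad, forces in N, time in s.
With the tool pointing down it reaches from about 0.425 to 0.875 m from the base axis. Payload 4.7 kg.
Tool frame: the origin (TCP) lies where the fingers leave the gripper's body, on its centre line; the fingertips stand 70 mm ahead of it and the grasp point (between the pads) lies 51 mm ahead of it; z points along the fingers, y is the line along which they close (so a half turn about z gives the same grasp; the last joint's range is limited). The gripper opens to 87 mm and grips with 3 to 60 N. Pads are 19 mm wide; open, the fingers measure 117 mm over their backs; the gripper's body (75 mm by 190 mm) begins 51 mm behind the grasp point.
Start: joints at [-1.335, 0.321, -0.07, 1.45, 0.023, 1.371, -0.057], TCP at [0.143, 0.634, 0.292] pointing down, gripper open.
Joint ranges: [-2.86, 2.86], [-0.3, 2.09], [-1.38, 1.24], [0.06, 2.45], [-1.56, 4.7], [0.09, 2.05], [-2.69, 2.69]. Speed limits (rad/s): [2.57, 2.57, 3.14, 3.14, 3.14, 3.14, 3.14].

### API

Orientations are given as a rotation vector (axis times angle).
In Python, from bench import ctrl gives the robot as it stands.
- The arm moves only by the tool drive_tool, never from a script. Its argument "motion" is a list of rows, each a list of 3 entries, a list of its own where there are three numbers: the shift along the tool's x, y, z in cm, then the turn, a rotation vector about the tool's x, y, z in degrees, then the opening, from -1 (shut) to 1 (fully open). In form: [[[x, y, z], [ax, ay, az], claw], ...]. A call has 1 to 12 rows; each row shifts and turns the commanded pose from where the row before left it, along the tool's axes as they then stand; what a row does not reach is not made up. A row lasts 1/8 s, in which the tool goes at most 62.5 mm and 10.7 degrees, less where a joint would pass 70% of its speed; a pose out of reach is approached as far as the arm can. A call with a gripper value outside its range is refused whole. The fingers move at their own pace and stop on an object; "force" is the grip in N (left out, the last holds). Time passes only in rows, so rows that do not move let the fingers close. It gives the time, the measured TCP pose, the force, the opening and the grip force at its end, in the units of the state.
- ctrl.get_state(): the state, without advancing time (a new reading comes with each control period).
- ctrl.get_image(name): name is "scene" or "top" or "wrist"; returns the picture (384x512x3 uint8, red, green, blue); there is no depth.
- ctrl.calibration(name): a dict with "K" (3x3 intrinsics, pixels), "distortion" ([k1, k2, p1, p2, k3] as OpenCV has them; the pictures are not rectified), "origin" and "attitude" of the camera in the world; the wrist camera has in their place "tool_from_camera" (4x4, takes a point from camera to tool coordinates, whose origin is the TCP and whose axes are the flange's). Camera axes: x right, y up, looking along -z (the intrinsics and any distortion apply to the point x, -y, -z); pixel columns grow to the right and rows downward; lengths in m; the calibration is good to about 2 mm. A picture is of the moment at which its call begins: read the wrist's pose just before it. calibration takes no time and is no camera call.
- ctrl.close_job(): hands the job in; it is judged then, once.
The state is a dict: "time": time; "joint_positions": joint angles; "qd": joint speeds; "joint_torque": joint torques, N m; "position": TCP position; "tool_rot": TCP orientation; "ft_force": force on the tool from outside, world axes, zero at the start; "torque": the same for the moment, N m; "grip_width": opening from 0.0 (shut) to 1.0 (fully open); "grip_force": force on a finger pad.
Only numpy, scipy, OpenCV 4.12 (cv2) and the standard library are available. Lean on these libraries where they do the work, as an engineer would, in place of code of your own. Each camera call takes 0.05 s, during which the arm holds its last target. There are 200 camera calls.

### The job

The steel anode plate with the red grip stands in the wooden rack. Hang it inside the empty derusting tank: hook it over the tank's front wall, to the right of the black terminal clamp, with the plate inside and the sprung lip outside, and press it down until its bridge sits flat on the rim. Then, keeping it down on the rim, slide it left along the wall until its copper lug has pushed the clamp's spring contact about half way in (the clamp sits somewhere else each time, so feel for it), and let go. Press and push gently, never drive the contact to the end of its travel, never let the anode touch the rusty pipe fitting in the tank, and leave everything else alone.

Things in the scene. Friction and masses are not known exactly. Their poses are not given: they have to be found in the camera images.
- anode: Hook-on steel anode, loose, about 0.2 kg. Origin: middle of the bridge's underside; when it is hung home this lies on the front wall's top edge, mid-thickness. x from lip to plate, y along the bridge to the lug, z up. Bridge 62 mm long (y), x -8 to +6, z 0 to 3 mm. Starts upright in the rack's front groove, leaning up to 0.07 rad. Plate, lip and lug: see the entries below.
- grip (a point): Centre of the anode's red insulated grip, a block 14 (x) x 30 (y) x 62 mm (z), at (-1, 0, 36) mm in the anode's frame; its axes are the anode's. Free to be taken across the 14 mm (the closing fingers then square up a lean) or across the 30 mm.
- plate (a point): Centre of the anode's plate, 3 (x) x 62 (y) x 76 mm (z), at (4.5, 0, -40) mm in the anode's frame: its wall-side face is at x = +3 mm, its bottom edge at z = -76 mm.
- lip (a joint): Opening of the anode's sprung lip in rad: 0 at rest, about 0.15 on the wall. 44 mm wide, it hangs from the bridge's outer edge. Its flared toe ends at x = -9, z = -41 mm, 10 mm from the plate's plane; its knee at z = -20 mm rests 2.5 mm from it. The 6 mm wall forces it open: 8 to 15 N to press past the knee, then 3 to 6 N down or along. Friction holds the anode where left, even half-way down.
- lug (a point): Middle of the end face of the copper lug on the bridge's left end, 12 (x) x 12 mm (z), at (-1, 31, 9) mm in the anode's frame; it faces the anode's +y and is what must push the spring contact.
- tank: Open empty pale plastic tank, fixed, 130 (x) x 190 (y) x 112 mm (z), walls 6, floor 8 mm. Origin: centre of its underside; x from the front wall (nearest the robot) to the far wall, y to the left along the front wall, z up. A belt on its outside (z 35 to 45 mm) stands out 5 mm; a stud stands on the far rim.
- rim (a point): Middle of the front wall's top edge, mid-thickness, at (-62, 0, 112) mm in the tank's frame; axes as the tank's; the edge runs from y = -95 to +95 mm. The black terminal clamp, 26 mm wide, 24 mm high above the rim, straddles this wall left of the middle. Its contact's free tip is somewhere from y = +2 to +48 mm here, new each time, not measured; right of y = 0 the wall is bare.
- contact (a joint): Travel of the spring contact in m: 0 out, 0.008 at the end of its travel. A copper button 11 mm across on the clamp's right side, 9.5 mm above the rim, on the wall's mid-plane; it is pushed in towards the tank's +y. Spring: 1.2 N at first touch, 2.4 N half way, 3.6 N at the end.
- rack: Fixed hardwood rack 110 (x) x 96 (y) x 34 mm; origin: centre of its underside. Two grooves 26 mm deep: the anode stands in the front one, at x = -26 mm; a plain used plate, its top 78 mm above the bench, in the other, at x = +26 mm.
- tee_fitting: Rusty pipe tee 53 x 80 x 32 mm lying on the tank floor near the middle, the part to be derusted; origin under its centre.
- terminal_short: Cream four-way terminal strip 26 x 56 x 23 mm lying on the bench, origin under its centre; bystander.
- bearing: Steel ball bearing 62 mm across, 16 mm high, lying on the bench, origin under its centre; bystander.

How it is judged:
On the way, in this order (a step that is already met when the one before it is completed fails the run):
1. the anode is hooked over the front wall and pressed fully down on the rim, plate inside and lip outside, its lug not yet on the spring contact (x of grip in the frame of tank between -0.0665 and -0.0595 m and z of grip in the frame of tank between 0.1455 and 0.1502 m and y of grip in the frame of tank between -0.07 and 0.05 m and x of plate in the frame of tank between -0.06 and -0.0545 m and angle between grip's own z axis and vertical below 0.06 rad and angle between the x axis of grip and the x axis of tank, either way round below 0.08 rad and value of joint contact below 0.001 m), for 0.2 s.
2. slid along the rim, still down on it, until the spring contact is pushed in by 2 to 6.5 mm (x of grip in the frame of tank between -0.0665 and -0.0595 m and z of grip in the frame of tank between 0.1455 and 0.1502 m and y of grip in the frame of tank between -0.07 and 0.05 m and x of plate in the frame of tank between -0.06 and -0.0545 m and angle between grip's own z axis and vertical below 0.06 rad and angle between the x axis of grip and the x axis of tank, either way round below 0.08 rad and value of joint contact between 0.002 and 0.0065 m), for 0.2 s.
At the end, for the whole second after the job is handed in: Anode released, at rest on the front wall: bridge within 2 mm of the rim, plate inside, lip outside, within 3 mm of the wall, upright within 0.06 and square within 0.08 rad, holding the contact in by 2 to 6.5 mm; fitting within 10, bystanders within 15 mm of their places (all of step 2 and linear speed of anode below 0.01 m/s and distance of tee_fitting from where it was at the start of the episode below 0.01 m and distance of each of terminal_short, bearing from where it was at the start of the episode below 0.015 m); the robot touches nothing.
It fails at once if the spring contact is driven to the end of its travel (over 7.5 mm) (value of joint contact above 0.0075 m).
It fails at once if the anode is rammed: it presses on the tank or the clamp with more than 40 N (contact force between anode and tank above 40 N).
It fails at once if the anode touches the pipe fitting (contact force between anode and tee_fitting above 0.3 N).
It fails at once if the robot pushes on the tank, clamp or contact with more than 15 N (contact force between the arm and tank above 15 N).
It fails at once if a bystander is moved by more than 15 mm (distance of any of terminal_short, bearing, tee_fitting from where it was at the start of the episode above 0.015 m).
It also fails if it takes over 69 s, if anything falls off the work surface, if the arm or the gripper's body presses on something with over 40 N, if the wrist force passes 120 N, or if a joint passes its speed limit or range.

## Working session

There is one attempt and no reset: what is moved stays moved. The work goes in short steps, Python scripts to look and compute and a tool call to move; the robot and the scene stay as the last step left them, time stands still between calls to the robot, and variables do not carry over. Pictures are saved under pics/ and viewed, at most 10 in all, crops included, and the job is handed in when it is done.

Besides the shell and the picture viewer there is one more tool, called after "Emit:" in YAML: its name, and indented under it one key for each argument. drive_tool: Moves the arm, as the interface text tells. Its arguments: {"type":"object","properties":{"motion":{"type":"array","items":{"type":"array"}},"force":{"type":"number"}},"required":["motion"]}

```bash
mkdir -p pics; cat > h.py <<'E'
import numpy as np, cv2
from scipy.spatial.transform import Rotation as R
from bench import ctrl
def snap(n,f):
    s=ctrl.get_state(); im=np.array(ctrl.get_image(n)); cv2.imwrite('pics/'+f,im[:,:,::-1]); return s,im
def cam(n,s=None):
    c=ctrl.calibration(n); K=np.array(c['K']); d=np.array(c['distortion'],float)
    if n=='wrist':
        T=np.array(c['tool_from_camera']); Rt=R.from_rotvec(s['tool_rot']).as_matrix()
        return K,d,Rt@T[:3,:3],Rt@T[:3,3]+np.array(s['position'])
    A=np.array(c['attitude'],float)
    A=A if A.shape==(3,3) else R.from_rotvec(A).as_matrix()
    return K,d,A,np.array(c['origin'])
def ray(C,uv):
    K,d,A,o=C; u=cv2.undistortPoints(np.array(uv,float).reshape(-1,1,2),K,d)[:,0]
    return o,np.c_[u[:,0],-u[:,1],-np.ones(len(u))]@A.T
def onz(C,uv,z):
    o,v=ray(C,uv); return o+v*((z-o[2])/v[:,2])[:,None]
def tri(C1,p1,C2,p2):
    o1,a=ray(C1,p1);o2,b=ray(C2,p2);out=[]
    for x,y in zip(a,b):
        t=np.linalg.lstsq(np.c_[x,-y],o2-o1,rcond=None)[0];P,Q=o1+t[0]*x,o2+t[1]*y
        out.append(np.r_[(P+Q)/2,np.linalg.norm(P-Q)])
    return np.array(out)
def proj(C,P):
    K,d,A,o=C; q=(np.atleast_2d(P)-o)@A; q=q*[1,-1,-1]
    return cv2.projectPoints(q,np.zeros(3),np.zeros(3),K,d)[0][:,0]
E
python3 - <<'E'
from h import *
for n in ['scene','top','wrist']:
    c=ctrl.calibration(n); print(n,{k:np.round(np.array(v),3).tolist() for k,v in c.items()})
s,a=snap('scene','a.png');_,b=snap('top','b.png')
print(s)
E
```

```text
scene {'K': [[452.958, 0.0, 254.62], [0.0, 452.958, 188.049], [0.0, 0.0, 1.0]], 'distortion': [0.05, 0.0, 0.0, 0.0, 0.0], 'origin': [-0.285, -0.539, 0.764], 'attitude': [0.894, -0.467, -0.846]}
top {'K': [[349.183, 0.0, 255.518], [0.0, 349.183, 188.022], [0.0, 0.0, 1.0]], 'distortion': [0.027, 0.0, 0.0, 0.0, 0.0], 'origin': [0.365, 0.022, 1.042], 'attitude': [0.081, -0.095, -1.564]}
wrist {'K': [[342.658, 0.0, 258.482], [0.0, 342.658, 189.675], [0.0, 0.0, 1.0]], 'distortion': [-0.033, 0.0, 0.0, 0.0, 0.0], 'tool_from_camera': [[-0.0, 0.97, 0.243, 0.066], [1.0, 0.0, -0.001, -0.0], [-0.001, 0.243, -0.97, -0.092], [0.0, 0.0, 0.0, 1.0]]}
{'time': 0.0, 'joint_positions': array([-1.33491249,  0.32180302, -0.07010966,  1.45164873,  0.02259443,
        1.37082478, -0.05688659]), 'qd': array([ 0.00173577,  0.00015409,  0.00070234, -0.00075872, -0.0006398 ,
       -0.00084109, -0.00011515]), 'joint_torque': array([-1.43401758e-04, -4.91282666e+01, -4.03844006e-01, -3.12533891e+01,
       -6.38409262e-02,  4.37037076e-02,  1.85205245e-04]), 'position': array([0.14291422, 0.63366313, 0.29118776]), 'tool_rot': array([-3.47546804e-01, -3.12218267e+00,  2.97242431e-03]), 'ft_force': array([-0.52005141,  0.19369814,  0.22016058]), 'torque': array([-0.06157827,  0.02205895, -0.00917433]), 'grip_force': 0.0, 'grip_width': 0.9992497767701483}
```

View pics/a.png

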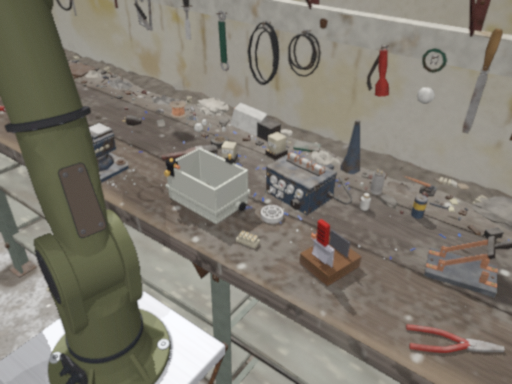

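View pics/b.png

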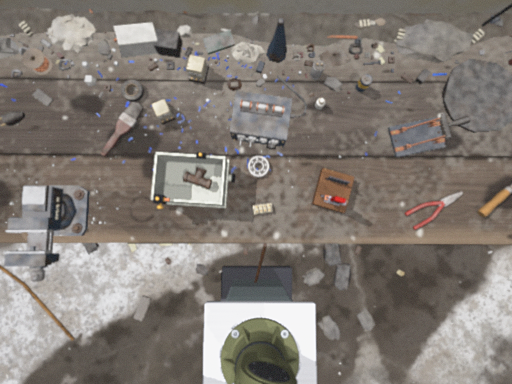

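The scene shows the tank (≈ 205,185), the rack with the red grip (≈ 325,250), the bearing and the strip. In the top view the tank is at (190,180), the clamp at (160,199), and the rack at (335,190) with the red grip at (335,200). I'll crop both views and enlarge them.

```bash
python3 - <<'E'
from h import *
a=cv2.imread('pics/a.png');b=cv2.imread('pics/b.png')
A=cv2.resize(a[140:290,150:370],None,fx=3.6,fy=3.6,interpolation=cv2.INTER_CUBIC)[:,:792]
B=cv2.resize(b[140:220,140:370],None,fx=3.4,fy=3.4,interpolation=cv2.INTER_CUBIC)
cv2.imwrite('pics/a2.png',A);cv2.imwrite('pics/b2.png',B);print(A.shape,B.shape)
C=cam('top');print(proj(C,[[0.143,0.634,0.29],[0.6,0,0]]))
for n,im in(('scene',a),('top',b)):
    h=cv2.cvtColor(im,cv2.COLOR_BGR2HSV)
    m=((h[...,0]<6)|(h[...,0]>174))&(h[...,1]>170)&(h[...,2]>110)
    N,l,st,ce=cv2.connectedComponentsWithStats(m.astype('uint8'))
    print(n,[(st[i].tolist(),ce[i].round(1).tolist()) for i in range(1,N) if st[i,4]>15])
E
```

```text
(540, 792, 3) (272, 782, 3)
[[-54.1025609  338.47037967]
 [259.8139864  149.45619216]]
scene [([381, 58, 5, 9, 25], [383.2, 62.7]), ([377, 69, 10, 26, 75], [381.5, 82.9]), ([318, 220, 11, 25, 134], [324.4, 230.4])]
top [([331, 196, 15, 7, 61], [338.3, 199.0])]
```

View pics/a2.png

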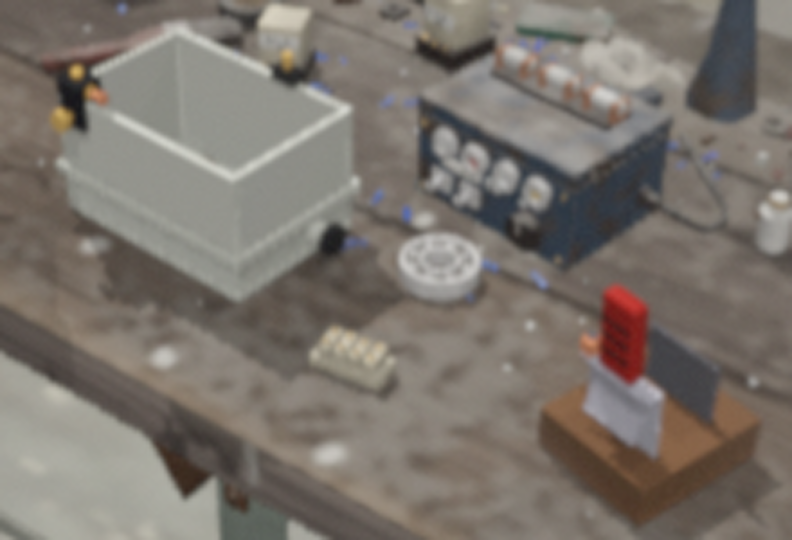

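View pics/b2.png

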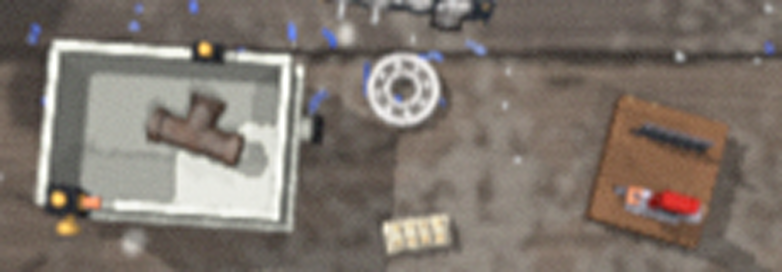

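The crops are clear. In a2 the front rim runs from (233,180) to (95,108), with the orange contact at (97,95) on the clamp near the left end. In b2 the rim corners are near (292,228), (38,205), (52,42) and (295,58). The anode's lug is at (632,200) and the red grip at (678,203), in a rack turned slightly. Next I'll get rough world coordinates.

```bash
cat >> h.py <<'E'
def delta(p,yaw):
    """shift (cm, tool axes now) to p; turn about tool z (deg) so tool-y axis points to world heading yaw (mod pi), tool down"""
    s=ctrl.get_state();Rt=R.from_rotvec(s['tool_rot']).as_matrix()
    d=Rt.T@(np.array(p)-s['position'])*100
    y=np.array([np.cos(yaw),np.sin(yaw),0]); 
    if y@Rt[:,1]<0:y=-y
    z=np.array([0,0,-1.]);T=np.c_[np.cross(y,z),y,z]
    w=R.from_matrix(Rt.T@T).as_rotvec(degrees=True)
    return d.round(2).tolist(),w.round(2).tolist()
E
python3 - <<'E'
from h import *
T=cam('top');S=cam('scene')
c=np.array([[292,228],[38,205],[52,42],[295,58]])/3.4+140
print('rim',onz(T,c,.112).round(4))
cs=np.array([[233,180],[350,108],[178,30]])/3.6+[150,140]
print('rimscene FR,BR,BL',onz(S,cs,.112).round(4))
print('tri',tri(T,c[[0,3,2]],S,cs).round(4))
print('contact',onz(T,np.array([[92,203]])/3.4+140,.1215).round(4), onz(S,np.array([[97,95]])/3.6+[150,140],.1215).round(4))
print('grip top,scene red mid z.12',onz(T,[[338.3,199]],.145).round(4),onz(S,[[324.4,230.4]],.12).round(4))
print('rack lug/grip end',onz(T,np.array([[626,190],[710,205],[640,135],[710,150]])/3.4+140,.09).round(4))
print('bearing,strip',onz(T,np.array([[403,90],[418,235]])/3.4+140,.018).round(4))
print(delta([.50,-.2,.35],np.pi/2))
E
```

```text
rim [[0.4181 0.0922 0.112 ]
 [0.4352 0.2904 0.112 ]
 [0.5648 0.2842 0.112 ]
 [0.5532 0.0916 0.112 ]]
rimscene FR,BR,BL [[0.4252 0.1029 0.112 ]
 [0.553  0.0965 0.112 ]
 [0.5619 0.28   0.112 ]]
tri [[0.4165 0.0927 0.121  0.0034]
 [0.5515 0.0929 0.1142 0.0039]
 [0.5659 0.2847 0.1087 0.0012]]
contact [[0.4362 0.2462 0.1215]] [[0.4378 0.2479 0.1215]]
grip top,scene red mid z.12 [[ 0.4384 -0.1996  0.145 ]] [[ 0.446  -0.2026  0.12  ]]
rack lug/grip end [[ 0.4512 -0.1745  0.09  ]
 [ 0.4395 -0.2418  0.09  ]
 [ 0.496  -0.1867  0.09  ]
 [ 0.484  -0.243   0.09  ]]
bearing,strip [[ 0.5444  0.004   0.018 ]
 [ 0.4179 -0.0093  0.018 ]]
([-53.17, -73.49, -5.74], [-0.1, -0.01, -12.71])
```

Emit:
drive_tool:
  motion:
    - [[-4.3, -3.3, -0.4], [0, 0, 0], 1]
    - [[-4.3, -3.3, -0.4], [0, 0, 0], 1]
    - [[-4.3, -3.3, -0.4], [0, 0, 0], 1]
    - [[-4.3, -3.3, -0.4], [0, 0, 0], 1]
    - [[-4.3, -3.3, -0.4], [0, 0, 0], 1]
    - [[-4.3, -3.3, -0.4], [0, 0, 0], 1]
    - [[-4.3, -3.3, -0.4], [0, 0, 0], 1]
    - [[-4.3, -3.3, -0.4], [0, 0, 0], 1]
    - [[0, 0, 0], [0, 0, 10], 1]
    - [[0, 0, 0], [0, 0, 10], 1]
    - [[0, 0, 0], [0, 0, 10], 1]
    - [[0, 0, 0], [0, 0, 10], 1]

```text
time: 1.6
position: [0.4203, 0.3007, 0.3238]
tool_rot: [-1.403, -2.811, 0.001]
ft_force: [0.0, -0.2, -0.4]
grip_width: 1.001
grip_force: 0.0
```

Emit:
drive_tool:
  motion:
    - [[0, 0, 0], [0, 0, 10], 1]
    - [[0, 0, 0], [0, 0, 10], 1]
    - [[0, 0, 0], [0, 0, 10], 1]
    - [[0, 0, 0], [0, 0, 7], 1]
    - [[-6, 1.5, 0], [0, 0, 0], 1]
    - [[-5, 1.5, 0], [0, 0, 0], 1]
    - [[0, 0, 0], [0, 0, 0], 1]

```text
time: 2.48
position: [0.4525, 0.1862, 0.3243]
tool_rot: [2.224, 2.217, -0.0]
ft_force: [-0.7, 0.8, 0.4]
grip_width: 1.004
grip_force: 0.0
```

```bash
python3 - <<'E'
from h import *
import pickle
s,im=snap('wrist','w1.png');pickle.dump(s,open('w1.pkl','wb'));print(s['position'],s['tool_rot'],s['joint_positions'].round(2))
E
```

```text
[0.45247352 0.18617659 0.3243169 ] [ 2.22447810e+00  2.21725376e+00 -3.56373667e-04] [-0.8  -0.05  0.35  1.8   0.02  1.39 -0.46]
```

Emit:
drive_tool:
  motion:
    - [[-5, 0, 0], [0, 0, 0], 1]
    - [[-5, 0, 0], [0, 0, 0], 1]
    - [[0, 0, 0], [0, 0, 0], 1]

```text
time: 2.9
position: [0.4516, 0.0884, 0.3244]
tool_rot: [2.221, 2.222, 0.0]
ft_force: [0.3, 0.6, 0.6]
grip_width: 0.999
grip_force: 0.0
```

```bash
python3 - <<'E'
from h import *
import pickle
s,im=snap('wrist','w2.png');pickle.dump(s,open('w2.pkl','wb'));print(s['position'],s['tool_rot'])
a=cv2.imread('pics/w1.png');cv2.imwrite('pics/w12.png',np.hstack([a,im[:,:,::-1]])[:, :])
w=np.hstack([a[:,60:460],im[:,60:460,::-1]]);cv2.imwrite('pics/w12.png',w)
E
```

```text
[0.45164424 0.08836422 0.32439122] [2.22115871e+00 2.22170239e+00 4.74048587e-04]
```

View pics/w12.png

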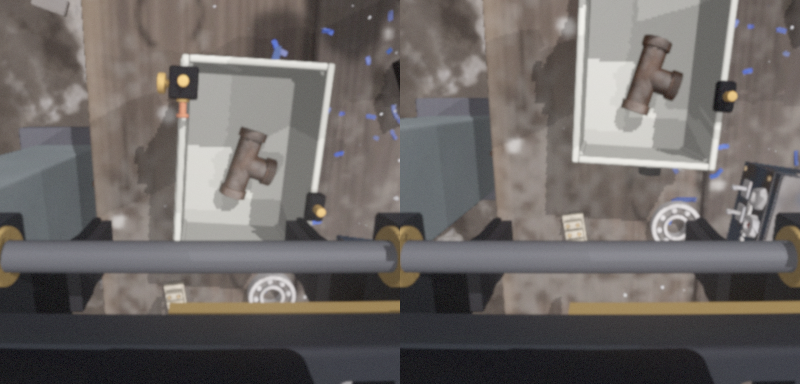

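w1 (left half) shows the clamp at (182,82), the orange contact ending near (182,118), and the front rim running down to (180,240). w2 (right half) shows the front-right rim corner at (575,160) and the right rim running to (716,168). The tee is well away from the front wall. Next I'll fit the rim lines.

```bash
python3 - <<'E'
from h import *
import pickle
def peaks(im,rows,c0,c1,tr=False):
    g=cv2.cvtColor(im,cv2.COLOR_BGR2GRAY).astype(float)
    if tr:g=g.T
    out=[]
    for r in rows:
        l=g[r,c0:c1]; k=l.argmax(); m=l>l[k]-25
        # contiguous run about k
        a=k
        while a>0 and m[a-1]:a-=1
        b=k
        while b<len(l)-1 and m[b+1]:b+=1
        out.append([(a+b)/2+c0,r,b-a+1,l[k]])
    return np.array(out)
W={}
for n in('w1','w2'):
    W[n]=(cv2.imread(f'pics/{n}.png'),cam('wrist',pickle.load(open(n+'.pkl','rb'))))
p1=peaks(W['w1'][0],range(125,230,8),228,256)
p2=peaks(W['w2'][0],range(5,150,12),225,252)
print(p1.tolist());print(p2.tolist())
for n,p in(('w1',p1),('w2',p2)):
    q=onz(W[n][1],p[:,:2],.112);f=np.polyfit(q[:,1],q[:,0],1);print(n,'x at y=.15',np.polyval(f,.15),'slope',f[0],'res',np.abs(np.polyval(f,q[:,1])-q[:,0]).max())
im=W['w1'][0];print(cv2.cvtColor(im,cv2.COLOR_BGR2HSV)[80:130,242].tolist())
g=cv2.cvtColor(W['w2'][0],cv2.COLOR_BGR2GRAY);print('w2 col300 rows150-175',g[150:176,300].tolist());g1=cv2.cvtColor(im,cv2.COLOR_BGR2GRAY);print('w1 col320 rows 48-75',g1[48:76,320].tolist(),'w1 row150 cols', g1[150,225:260].tolist())
print('w2 row80 cols',g[80,225:260].tolist())
E
```

```text
[[242.5, 125.0, 6.0, 179.0], [242.0, 133.0, 5.0, 217.0], [242.0, 141.0, 5.0, 217.0], [251.5, 149.0, 8.0, 218.0], [241.0, 157.0, 5.0, 217.0], [241.0, 165.0, 5.0, 217.0], [240.0, 173.0, 5.0, 217.0], [240.0, 181.0, 5.0, 216.0], [239.5, 189.0, 6.0, 216.0], [250.0, 197.0, 11.0, 216.0], [238.5, 205.0, 6.0, 215.0], [238.0, 213.0, 5.0, 224.0], [238.0, 221.0, 5.0, 230.0], [237.5, 229.0, 6.0, 228.0]]
[[243.5, 5.0, 4.0, 219.0], [242.0, 17.0, 5.0, 240.0], [241.0, 29.0, 5.0, 239.0], [241.0, 41.0, 5.0, 225.0], [240.0, 53.0, 5.0, 224.0], [239.5, 65.0, 6.0, 223.0], [239.0, 77.0, 5.0, 223.0], [238.5, 89.0, 6.0, 222.0], [248.5, 101.0, 6.0, 222.0], [248.5, 113.0, 6.0, 221.0], [237.0, 125.0, 5.0, 221.0], [236.0, 137.0, 5.0, 218.0], [236.0, 149.0, 5.0, 233.0]]
w1 x at y=.15 0.4343505557009071 slope 0.06875957082102378 res 0.008796433889636246
w2 x at y=.15 0.43542024052155215 slope 0.037235954001288214 res 0.007464920366830219
[[20, 98, 245], [20, 102, 242], [20, 99, 243], [20, 101, 240], [20, 103, 236], [19, 107, 217], [19, 114, 179], [17, 102, 117], [12, 53, 63], [162, 26, 50], [140, 13, 58], [160, 13,
[... 539 characters left out ...]
 [20, 8, 195], [18, 6, 207], [25, 7, 215]]
w2 col300 rows150-175 [173, 174, 174, 172, 172, 172, 173, 174, 179, 196, 221, 232, 234, 232, 223, 200, 150, 98, 71, 69, 66, 66, 67, 79, 97, 109]
w1 col320 rows 48-75 [69, 70, 69, 70, 69, 70, 72, 72, 73, 100, 163, 212, 227, 226, 221, 214, 200, 168, 129, 105, 104, 105, 103, 105, 103, 103, 105, 108] w1 row150 cols [84, 88, 88, 85, 88, 83, 84, 86, 87, 90, 89, 114, 147, 179, 203, 213, 216, 216, 206, 185, 159, 156, 183, 207, 215, 216, 216, 218, 217, 216, 217, 217, 217, 217, 217]
w2 row80 cols [79, 80, 81, 80, 84, 81, 80, 83, 87, 99, 145, 188, 214, 220, 223, 220, 207, 177, 152, 147, 151, 177, 208, 221, 222, 223, 222, 222, 223, 223, 222, 224, 223, 222, 222]
```

```bash
python3 - <<'E'
from h import *
import pickle
W={n:cam('wrist',pickle.load(open(n+'.pkl','rb'))) for n in('w1','w2')}
p1=np.array([[242,133],[242,141],[241,157],[241,165],[240,173],[240,181],[239.5,189],[238.5,205],[238,213],[238,221],[237.5,229]])
p2=np.array([[242,17],[241,29],[241,41],[240,53],[239.5,65],[239,77],[238.5,89],[237,125],[236,137],[236,149]])
for n,p in(('w1',p1),('w2',p2)):
    q=onz(W[n],p,.112);f=np.polyfit(q[:,1],q[:,0],1);print(n,'x at .1,.15,.2',np.polyval(f,[.1,.15,.2]).round(4),'slope',f[0].round(4),'y range',q[[0,-1],1].round(3))
print('right rim mid',onz(W['w2'],[[300,162.5]],.112).round(4),'left rim mid',onz(W['w1'],[[320,61]],.112).round(4))
print('contact tip',onz(W['w1'],[[242,116.7]],.1215).round(4))
# same point in both views: stud on far rim bottom/tee end & front-line end for height check
print('stud tri',tri(W['w1'],[[380,211]],W['w2'],[[391,96]]).round(4))
print('bearing',onz(W['w2'],[[335,225]],.016).round(4))
E
```

```text
w1 x at .1,.15,.2 [0.4299 0.4331 0.4364] slope 0.0652 y range [0.227 0.138]
w2 x at .1,.15,.2 [0.4303 0.4333 0.4363] slope 0.0601 y range [0.224 0.116]
right rim mid [[0.4887 0.1034 0.112 ]] left rim mid [[0.5044 0.2873 0.112 ]]
contact tip [[0.4386 0.2417 0.1215]]
stud tri [[5.585e-01 1.611e-01 1.313e-01 1.000e-04]]
bearing [[0.5463 0.0093 0.016 ]]
```

Emit:
drive_tool:
  motion:
    - [[-5.4, 0, 0], [0, 0, 0], 1]
    - [[-5.4, 0, 0], [0, 0, 0], 1]
    - [[-5.4, 0, 0], [0, 0, 0], 1]
    - [[-5.4, 0, 0], [0, 0, 0], 1]
    - [[-5.4, 0, 0], [0, 0, 0], 1]
    - [[0, 0, 0], [0, 0, 10], 1]
    - [[0, 0, 0], [0, 0, 0], 1]

```text
time: 3.82
position: [0.4539, -0.1771, 0.3241]
tool_rot: [-2.397, -2.03, 0.0]
ft_force: [0.4, 0.5, 0.6]
grip_width: 1.004
grip_force: 0.0
```

```bash
python3 - <<'E'
from h import *
import pickle
s,im=snap('wrist','r1.png');pickle.dump(s,open('r1.pkl','wb'));print(s['position'],s['tool_rot'],s['joint_positions'].round(2))
E
```

```text
[ 0.45388588 -0.17708617  0.32406345] [-2.39695762e+00 -2.03026687e+00  1.09223043e-04] [-0.5  -0.09  0.78  1.82  0.06  1.39  0.1 ]
```

Emit:
drive_tool:
  motion:
    - [[-5, 1.5, 0], [0, 0, 0], 1]
    - [[0, 1.5, 0], [0, 0, 0], 1]
    - [[0, 0, 0], [0, 0, 0], 1]

```text
time: 4.25
position: [0.4754, -0.2315, 0.3238]
tool_rot: [-2.396, -2.031, 0.002]
ft_force: [0.6, 0.1, 0.7]
grip_width: 0.998
grip_force: 0.0
```

```bash
python3 - <<'E'
from h import *
import pickle
s,im=snap('wrist','r2.png');pickle.dump(s,open('r2.pkl','wb'));print(s['position'],s['tool_rot'])
a=cv2.imread('pics/r1.png')[:250];b=im[:250,:,::-1]
out=[]
for n,i in(('r1',a),('r2',b)):
    h=cv2.cvtColor(np.ascontiguousarray(i),cv2.COLOR_BGR2HSV)
    m=((h[...,0]<6)|(h[...,0]>174))&(h[...,1]>150)&(h[...,2]>90)
    N,l,st,ce=cv2.connectedComponentsWithStats(m.astype('uint8'))
    k=1+st[1:,4].argmax();x,y,w,hh,_=st[k];print(n,st[k],ce[k])
    cx,cy=int(ce[k][0]),int(ce[k][1]);x0=max(0,cx-67);y0=max(0,min(cy-60,130));print('crop0',x0,y0)
    c=i[y0:y0+120,x0:x0+133];out.append(cv2.resize(c,(399,360),interpolation=cv2.INTER_CUBIC))
cv2.imwrite('pics/r12.png',np.hstack(out))
E
```

```text
[ 0.4753824  -0.23149336  0.32380859] [-2.39604668e+00 -2.03132649e+00  1.79874542e-03]
r1 [238 190  20  46 659] [247.25644917 213.0030349 ]
crop0 180 130
r2 [200 138  25  40 610] [209.65737705 156.85245902]
crop0 142 96
```

View pics/r12.png

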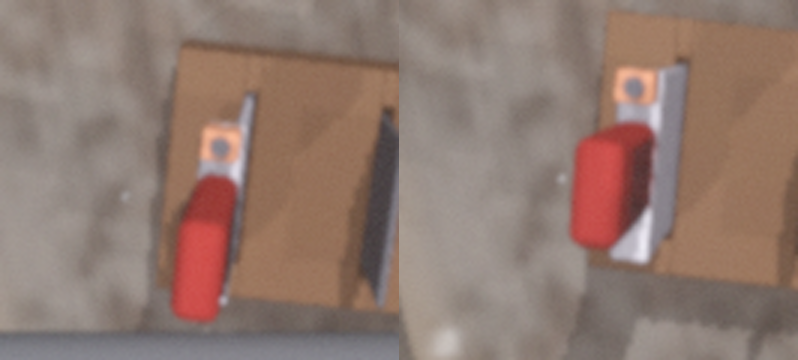

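Both crops show the red grip top, centred at (204,270) in the left crop and (597,191) in the right. The copper lug with its screw is at (220,145) and (634,88). The anode leans slightly.

```bash
python3 - <<'E'
from h import *
import pickle
A,B=[cam('wrist',pickle.load(open(n+'.pkl','rb'))) for n in('r1','r2')]
a=np.array([[204,270],[220,145],[247,93],[223,301]])/3+[180,130]
b=(np.array([[597,191],[634,88],[685,64],[648,262]])-[399,0])/3+[142,96]
print('grip top, lug top, plate/groove ends(approx)',tri(A,a,B,b).round(4))
# lug top-left/grip bright edges headings using z from tri
q=onz(A,np.array([[201,320],[230,185]])/3+[180,130],.151)
g=onz(B,(np.array([[592,246],[600,136]])-[399,0])/3+[142,96],.151);print(g.round(4),np.arctan2(*(g[1]-g[0])[:2]))
e=onz(B,(np.array([[656,258],[685,62]])-[399,0])/3+[142,96],.084);print(e.round(4),np.arctan2(*(e[1]-e[0])[:2]))
E
```

```text
grip top, lug top, plate/groove ends(approx) [[ 4.404e-01 -2.015e-01  1.506e-01  1.000e-03]
 [ 4.480e-01 -1.794e-01  9.460e-02  4.000e-04]
 [ 4.587e-01 -1.772e-01  1.250e-02  1.100e-03]
 [ 4.392e-01 -2.380e-01  7.740e-02  5.000e-04]]
[[ 0.4358 -0.2157  0.151 ]
 [ 0.4436 -0.1878  0.151 ]] 0.2713362954306912
[[ 0.4432 -0.2356  0.084 ]
 [ 0.464  -0.1746  0.084 ]] 0.32849701852144725
```

Emit:
drive_tool:
  motion:
    - [[2.4, -3.9, 0], [0, 0, 0], 1]
    - [[0, 0, 0], [0, 0, 5.4], 1]
    - [[0, 0, 4], [0, 0, 0], 1]
    - [[0, 0, 4], [0, 0, 0], 1]
    - [[0, 0, 3], [0, 0, 0], 1]
    - [[0, 0, 2.5], [0, 0, 0], 1]
    - [[0, 0, 1.8], [0, 0, 0], 1]
    - [[0, 0, 0], [0, 0, 0], 1]

```text
time: 5.3
position: [0.4388, -0.2014, 0.1701]
tool_rot: [-2.489, -1.912, 0.003]
ft_force: [-0.4, -0.5, 0.4]
grip_width: 1.0
grip_force: 0.0
```

```bash
python3 - <<'E'
from h import *
s=ctrl.get_state();print(s['position'],s['tool_rot']);print(delta([.4412,-.2016,.171],-.26))
E
```

```text
[ 0.43877248 -0.20135593  0.17012008] [-2.48898469 -1.91246966  0.00273483]
([0.04, 0.24, -0.09], [-0.18, -0.02, -0.03])
```

Next I'll correct by 2 mm, then close gently.

Emit:
drive_tool:
  motion:
    - [[0, 0.2, 0], [-0.2, 0, 0], 1]
    - [[0, 0, 0], [0, 0, 0], 0.3]
    - [[0, 0, 0], [0, 0, 0], -0.2]
    - [[0, 0, 0], [0, 0, 0], -0.5]
    - [[0, 0, 0], [0, 0, 0], -0.7]
    - [[0, 0, 0], [0, 0, 0], -1]
    - [[0, 0, 0], [0, 0, 0], -1]
    - [[0, 0, 0], [0, 0, 0], -1]
    - [[0, 0, 0], [0, 0, 0], -1]
    - [[0, 0, 0], [0, 0, 0], -1]
  force: 35

```text
time: 6.55
position: [0.4436, -0.2041, 0.1718]
tool_rot: [2.489, 1.905, 0.008]
ft_force: [5.1, -1.4, -3.7]
grip_width: 0.153
grip_force: 34.9
```

Emit:
drive_tool:
  motion:
    - [[0, 0, -1], [0, 0, 0], -1]
    - [[0, 0, -1.5], [0, 0, 0], -1]
    - [[0, 0, -2.5], [0, 0, 0], -1]
    - [[0, 0, -4], [0, 0, 0], -1]
    - [[0, 0, -4], [0, 0, 0], -1]
    - [[0, 0, 0], [0, 0, 0], -1]
    - [[0, 0, 0], [0, 0, 0], -1]

```text
time: 7.42
position: [0.4405, -0.2032, 0.3001]
tool_rot: [2.493, 1.91, 0.001]
ft_force: [0.1, 0.7, -3.0]
grip_width: 0.158
grip_force: 35.0
```

```bash
python3 - <<'E'
from h import *
s,im=snap('scene','c.png');_,b=snap('wrist','c2.png');print(s['position'],s['tool_rot'],s['ft_force'],s['grip_width'])
cv2.imwrite('pics/c12.png',np.hstack([cv2.resize(im[130:290,250:400,::-1],(400,427)),cv2.resize(b[:,:,::-1],(400,300)).copy() if 0 else cv2.copyMakeBorder(cv2.resize(b[:,:,::-1],(400,300)),0,127,0,0,cv2.BORDER_CONSTANT)]))
E
```

```text
[ 0.44045251 -0.20316411  0.30008084] [2.49336158e+00 1.90970008e+00 1.49250685e-03] [ 0.09081929  0.68430463 -3.03166555] 0.15824042155926252
```

View pics/c12.png

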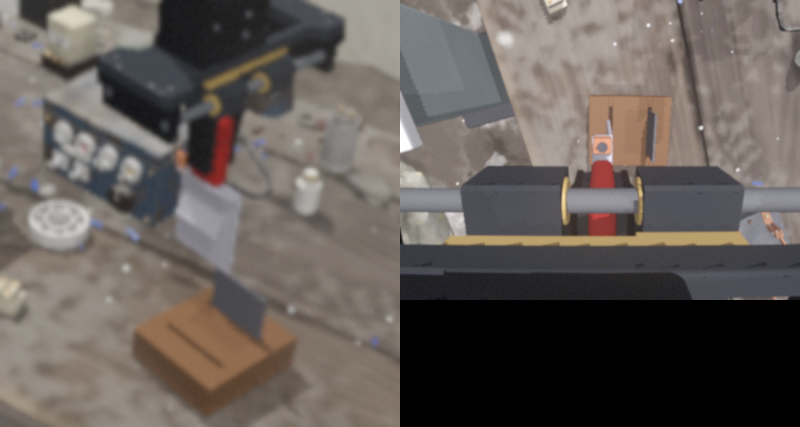

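The anode hangs straight between the pads, with the grip across its 14 mm and the lug towards the camera. I'll compute the transport to just over the wall, entering about 2.5 mm inward.

```bash
python3 - <<'E'
from h import *
print(delta([.465,0.03,.315],-.0625)); print(ctrl.get_state()['joint_positions'].round(2))
# lug position in hand: triangulate orange blobs, wrist+scene
s=ctrl.get_state();P=[]
for n,f,roi in(('wrist','c2.png',(150,230,220,300)),('scene','c.png',(170,200,305,330))):
    im=cv2.imread('pics/'+f);h=cv2.cvtColor(im,cv2.COLOR_BGR2HSV);m=(h[...,0]>5)&(h[...,0]<14)&(h[...,1]>85)&(h[...,2]>140)
    z=np.zeros_like(m);z[roi[0]:roi[1],roi[2]:roi[3]]=1;m&=z;ys,xs=np.nonzero(m);P.append([xs.mean(),ys.mean()]);print(n,len(xs),P[-1])
t=tri(cam('wrist',s),[P[0]],cam('scene'),[P[1]])[0];Rt=R.from_rotvec(s['tool_rot']).as_matrix();print(t,'tool frame',(Rt.T@(t[:3]-s['position'])*1000).round(1))
E
```

```text
([23.15, -3.69, -1.55], [0.01, 0.02, -11.53])
[-0.51 -0.09  0.85  1.86  0.07  1.34  0.06]
wrist 2527 [np.float64(274.9715077166601), np.float64(177.31578947368422)]
scene 13 [np.float64(317.2307692307692), np.float64(188.53846153846155)]
[ 0.45355475 -0.17398745  0.21760764  0.00803331] tool frame [31.6  5.2 81.9]
```

Emit:
drive_tool:
  motion:
    - [[4.6, -0.7, -0.4], [0, 0, 0], -1]
    - [[4.6, -0.7, -0.4], [0, 0, 0], -1]
    - [[4.6, -0.7, -0.4], [0, 0, 0], -1]
    - [[4.6, -0.8, -0.3], [0, 0, 0], -1]
    - [[4.7, -0.8, 0], [0, 0, 0], -1]
    - [[0, 0, 0], [0, 0, -5.8], -1]
    - [[0, 0, 0], [0, 0, -5.7], -1]
    - [[0, 0, 0], [0, 0, 0], -1]

```text
time: 8.52
position: [0.4651, 0.0292, 0.3148]
tool_rot: [2.29, 2.148, -0.001]
ft_force: [-1.3, -0.6, -2.8]
grip_width: 0.158
grip_force: 35.0
```

```bash
python3 - <<'E'
from h import *
s=ctrl.get_state();print(s['position'],s['joint_positions'].round(2));print(delta([.4372,.189,.315],-.0625))
E
```

```text
[0.46506766 0.02921486 0.31475026] [-0.71 -0.12  0.55  1.87  0.07  1.38 -0.24]
([15.77, -3.8, -0.06], [0.05, 0.11, -0.08])
```

Emit:
drive_tool:
  motion:
    - [[5, -1.2, 0], [0, 0, 0], -1]
    - [[5, -1.2, 0], [0, 0, 0], -1]
    - [[4, -1, 0], [0, 0, 0], -1]
    - [[1.8, -0.4, 0], [0, 0.1, 0], -1]
    - [[0, 0, 0], [0, 0, 0], -1]
    - [[0, 0, 0], [0, 0, 0], -1]

```text
time: 9.28
position: [0.4383, 0.1872, 0.3157]
tool_rot: [2.292, 2.145, 0.004]
ft_force: [0.2, -0.4, -2.0]
grip_width: 0.159
grip_force: 35.0
```

```bash
python3 - <<'E'
from h import *
s,w=snap('wrist','d1.png');_,c=snap('scene','d2.png');print(s['position'],s['ft_force']);print(delta([.4372,.189,.315],-.0625))
x=cv2.resize(w[60:300,170:340,::-1],(400,565));y=cv2.resize(c[110:235,150:260,::-1],(400,565)) if 0 else cv2.resize(c[100:240,150:250,::-1],(400,565))
cv2.imwrite('pics/d.png',np.hstack([x,y]))
E
```

```text
[0.43828606 0.18724477 0.31572734] [ 0.24201965 -0.3664288  -1.99825949]
([0.15, -0.12, 0.09], [0.2, -0.05, -0.22])
```

View pics/d.png

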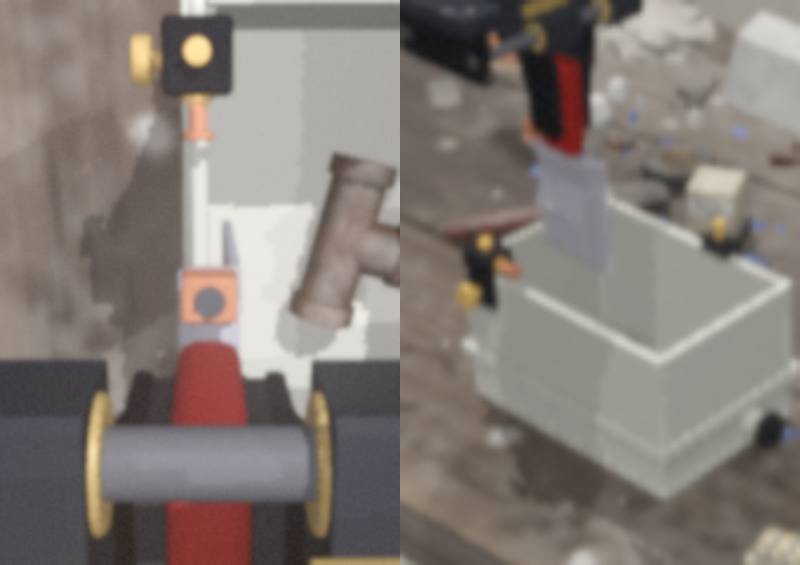

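The wrist crop shows the front rim at x≈187–210 and the plate's edge at ≈ 228, so the plate is inside the wall. The lug at (208,300) lies well right of the contact tip at (198,138), and the tee is clear. Now I'll lower the plate part way, with the toe still above the rim.

Emit:
drive_tool:
  motion:
    - [[0, 0, 1.5], [0.2, 0, -0.2], -1]
    - [[0, 0, 1.5], [0, 0, 0], -1]
    - [[0, 0, 1.5], [0, 0, 0], -1]
    - [[0, 0, 1.2], [0, 0, 0], -1]
    - [[0, 0, 0.9], [0, 0, 0], -1]
    - [[0, 0, 0], [0, 0, 0], -1]
    - [[0, 0, 0], [0, 0, 0], -1]

```text
time: 10.25
position: [0.438, 0.1895, 0.2504]
tool_rot: [-2.286, -2.154, -0.003]
ft_force: [0.3, -0.5, -1.5]
grip_width: 0.161
grip_force: 35.0
```

```bash
python3 - <<'E'
from h import *
for _ in range(3):
    s=ctrl.get_state();print(s['position'].round(5),s['ft_force'].round(2));ctrl.get_image('top')
print(delta([.4365,.189,.25],-.0625))
E
```

```text
[0.43802 0.1895  0.25035] [ 0.27 -0.49 -1.55]
[0.43806 0.18954 0.25047] [-0.83  0.79 -1.75]
[0.43805 0.18956 0.25052] [ 0.95  0.61 -1.02]
([-0.06, -0.15, 0.04], [0.05, -0.1, 0.18])
```

Emit:
drive_tool:
  motion:
    - [[0, -0.1, 0], [0, 0, 0.2], -1]
    - [[0, -0.1, 0], [0, 0, 0], -1]
    - [[0, 0, 0], [0, 0, 0], -1]
    - [[0, 0, 0], [0, 0, 0], -1]

```text
time: 10.9
position: [0.4357, 0.1895, 0.2499]
tool_rot: [-2.29, -2.15, -0.001]
ft_force: [0.7, -0.1, -1.4]
grip_width: 0.152
grip_force: 35.0
```

Emit:
drive_tool:
  motion:
    - [[0, -0.05, 0], [0, 0, 0], -1]
    - [[0, -0.05, 0], [0, 0, 0], -1]
    - [[0, 0, 0], [0, 0, 0], -1]
    - [[0, 0, 0], [0, 0, 0], -1]

```text
time: 11.4
position: [0.4347, 0.1896, 0.2499]
tool_rot: [-2.29, -2.15, -0.001]
ft_force: [0.2, 0.5, -2.2]
grip_width: 0.158
grip_force: 35.0
```

Emit:
drive_tool:
  motion:
    - [[0, -0.05, 0], [0, 0, 0], -1]
    - [[0, 0, 0], [0, 0, 0], -1]
    - [[0, 0, 0], [0, 0, 0], -1]

```text
time: 11.78
position: [0.4345, 0.1895, 0.25]
tool_rot: [-2.29, -2.15, -0.002]
ft_force: [1.6, 0.1, -2.5]
grip_width: 0.162
grip_force: 34.9
```

Contact was felt at x = 0.4346, which matches the prediction. I'll back off 0.7 mm and descend to where the lip starts.

Emit:
drive_tool:
  motion:
    - [[0, 0.1, 0], [0, 0, 0], -1]
    - [[0, 0, 0.5], [0, 0, 0], -1]
    - [[0, 0, 0.5], [0, 0, 0], -1]
    - [[0, 0, 0.5], [0, 0, 0], -1]
    - [[0, 0, 0.4], [0, 0, 0], -1]
    - [[0, 0, 0], [0, 0, 0], -1]

```text
time: 12.52
position: [0.435, 0.1894, 0.2304]
tool_rot: [-2.29, -2.15, 0.0]
ft_force: [0.1, 0.1, -2.0]
grip_width: 0.157
grip_force: 35.0
```

Emit:
drive_tool:
  motion:
    - [[0, 0, 0.2], [0, 0, 0], -1]
    - [[0, 0, 0.2], [0, 0, 0], -1]
    - [[0, 0, 0], [0, 0, 0], -1]

```text
time: 12.9
position: [0.4348, 0.1897, 0.2267]
tool_rot: [-2.289, -2.15, -0.0]
ft_force: [-1.5, -0.2, -2.3]
grip_width: 0.158
grip_force: 35.0
```

Emit:
drive_tool:
  motion:
    - [[0, 0, 0.2], [0, 0, 0], -1]
    - [[0, 0, 0.2], [0, 0, 0], -1]
    - [[0, 0, 0], [0, 0, 0], -1]

```text
time: 13.28
position: [0.4348, 0.1897, 0.2226]
tool_rot: [-2.289, -2.15, -0.0]
ft_force: [-3.2, 1.1, -1.2]
grip_width: 0.16
grip_force: 35.0
```

Emit:
drive_tool:
  motion:
    - [[0, 0, 0.2], [0, 0, 0], -1]
    - [[0, 0, 0.2], [0, 0, 0], -1]
    - [[0, 0, 0], [0, 0, 0], -1]

```text
time: 13.65
position: [0.4348, 0.1896, 0.2181]
tool_rot: [-2.289, -2.15, 0.0]
ft_force: [-2.9, 1.1, -3.6]
grip_width: 0.16
grip_force: 35.0
```

Emit:
drive_tool:
  motion:
    - [[0, 0, 0.2], [0, 0, 0], -1]
    - [[0, 0, 0.2], [0, 0, 0], -1]
    - [[0, 0, 0], [0, 0, 0], -1]

```text
time: 14.02
position: [0.4348, 0.1894, 0.2143]
tool_rot: [-2.289, -2.15, 0.001]
ft_force: [-4.3, 1.0, -3.7]
grip_width: 0.16
grip_force: 35.0
```

```bash
python3 - <<'E'
from h import *
s,w=snap('wrist','e1.png');_,c=snap('scene','e2.png');print(s['position'],s['ft_force'],s['torque'])
x=cv2.resize(w[60:300,170:340,::-1],(400,565));y=cv2.resize(c[125:225,155:226,::-1],(400,565),interpolation=cv2.INTER_CUBIC)
cv2.imwrite('pics/e.png',np.hstack([x,y]))
E
```

```text
[0.43481847 0.18940221 0.21426002] [-4.26893316  1.01033929 -3.67525381] [0.18888243 1.04058836 0.14009725]
```

View pics/e.png

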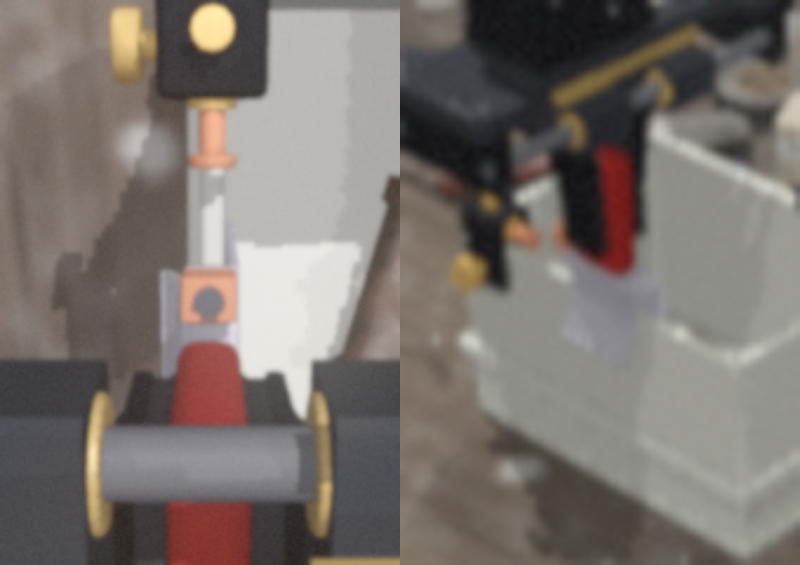

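The lip is outside the wall and open, and the plate is inside. The lug face at (208,268) is still about 2 cm short of the contact tip at (212,165). I'll carry on pressing.

Emit:
drive_tool:
  motion:
    - [[0, 0, 0.2], [0, 0, 0], -1]
    - [[0, 0, 0.2], [0, 0, 0], -1]
    - [[0, 0, 0], [0, 0, 0], -1]

```text
time: 14.5
position: [0.4349, 0.1894, 0.2106]
tool_rot: [-2.29, -2.15, 0.0]
ft_force: [-4.9, -0.1, -3.1]
grip_width: 0.159
grip_force: 35.0
```

Emit:
drive_tool:
  motion:
    - [[0, 0, 0.2], [0, 0, 0], -1]
    - [[0, 0, 0.2], [0, 0, 0], -1]
    - [[0, 0, 0], [0, 0, 0], -1]

```text
time: 14.88
position: [0.4348, 0.1894, 0.2066]
tool_rot: [-2.289, -2.15, 0.0]
ft_force: [-5.2, 0.5, -4.3]
grip_width: 0.159
grip_force: 35.0
```

Emit:
drive_tool:
  motion:
    - [[0, 0, 0.15], [0, 0, 0], -1]
    - [[0, 0, 0.1], [0, 0, 0], -1]
    - [[0, 0, 0], [0, 0, 0], -1]

```text
time: 15.25
position: [0.4349, 0.1895, 0.2042]
tool_rot: [-2.289, -2.15, 0.0]
ft_force: [-5.0, 1.3, -3.0]
grip_width: 0.155
grip_force: 35.0
```

Emit:
drive_tool:
  motion:
    - [[0, 0, 0.1], [0, 0, 0], -1]
    - [[0, 0, 0.1], [0, 0, 0], -1]

```text
time: 15.5
position: [0.4349, 0.1895, 0.2026]
tool_rot: [-2.289, -2.149, -0.0]
ft_force: [-5.2, 1.0, 0.9]
grip_width: 0.157
grip_force: 35.0
```

Emit:
drive_tool:
  motion:
    - [[0, 0, 0.1], [0, 0, 0], -1]
    - [[0, 0, 0], [0, 0, 0], -1]

```text
time: 15.75
position: [0.4349, 0.1895, 0.2012]
tool_rot: [-2.289, -2.15, -0.0]
ft_force: [-5.3, 1.7, -2.6]
grip_width: 0.159
grip_force: 35.0
```

Emit:
drive_tool:
  motion:
    - [[0, 0, 0.1], [0, 0, 0], -1]
    - [[0, 0, 0], [0, 0, 0], -1]

```text
time: 16.0
position: [0.4348, 0.1895, 0.2002]
tool_rot: [-2.289, -2.15, 0.0]
ft_force: [-5.2, 2.1, -3.1]
grip_width: 0.162
grip_force: 35.0
```

Emit:
drive_tool:
  motion:
    - [[0, 0, 0.1], [0, 0, 0], -1]
    - [[0, 0, 0], [0, 0, 0], -1]

```text
time: 16.25
position: [0.4349, 0.1895, 0.1993]
tool_rot: [-2.289, -2.15, 0.0]
ft_force: [-5.8, 1.7, -1.6]
grip_width: 0.161
grip_force: 35.0
```

Emit:
drive_tool:
  motion:
    - [[0, 0, 0.1], [0, 0, 0], -1]
    - [[0, 0, 0], [0, 0, 0], -1]

```text
time: 16.5
position: [0.435, 0.1895, 0.1993]
tool_rot: [-2.289, -2.149, -0.0]
ft_force: [-8.6, -0.0, 4.4]
grip_width: 0.16
grip_force: 35.0
```

It's home: z stopped at 0.1993 with about 7 N of press. Before sliding, I'll measure the gap between the lug face and the contact tip in the wrist camera.

```bash
cat > gap.py <<'E'
from h import *
import sys
def gap(f):
    s,w=snap('wrist',f);C=cam('wrist',s);h=cv2.cvtColor(np.ascontiguousarray(w[:,:,::-1]),cv2.COLOR_BGR2HSV)
    m=((h[...,0]>4)&(h[...,0]<15)&(h[...,1]>80)&(h[...,2]>150)).astype('uint8');m[:,:225]=0;m[:,290:]=0;m[215:]=0
    N,l,st,ce=cv2.connectedComponentsWithStats(m)
    for i in range(1,N):
        if st[i,4]>25:print('blob',st[i].tolist(),ce[i].round(1).tolist())
    print('pos',s['position'].round(4),'F',s['ft_force'].round(1))
    return s,C,h,w
if __name__=='__main__':
    s,C,h,w=gap(sys.argv[1])
    for c in(255,262):print(c,[(r,*map(int,h[r,c])) for r in range(80,190,2)])
E
python3 gap.py g1.png
```

```text
blob [249, 107, 21, 27, 340] [259.7, 121.2]
blob [247, 175, 23, 22, 321] [257.6, 183.5]
pos [0.435  0.1895 0.1993] F [-8.6 -0.   4.4]
255 [(80, 16, 68, 82), (82, 163, 32, 56), (84, 161, 35, 58), (86, 0, 14, 55), (88, 3, 49, 57), (90, 176, 30, 59), (92, 171, 44, 58), (94, 170, 23, 68), (96, 163, 27, 66), (98, 3, 36, 64), (100, 9, 53, 68), (102, 18, 118, 147), (104, 19, 113, 188), (106, 17, 109, 190), (108, 10, 107, 170), (110, 9, 103, 188), (112, 9, 103, 194), (114, 9, 105, 191), (116, 9, 104, 192), (118, 10, 105, 190), (120, 9, 101, 191), (122, 9, 105, 191), (124, 9, 107, 188), (126, 8, 101, 190), (128, 9, 102, 207), (130, 9, 102, 215), (132, 10, 103, 203), (134, 8, 60, 173), (136, 17, 14, 159), (138, 21, 11, 160), (140, 19, 13, 160), (142, 20, 10, 159), (144, 21, 11, 161), (146, 25, 10, 158), (148, 19, 13, 161), (150, 25, 10, 161), (152, 30, 7, 182), (154, 23, 11, 190), (156, 21, 9, 190), (158, 21, 9, 190), (160, 20, 8, 189), (162, 21, 9, 191), (164, 26, 9, 188), (166, 17, 9, 189), (168, 21, 9, 188), (170, 21, 9, 189), (172, 4, 10, 187), (174, 6, 58, 192), (176, 9, 98, 196), (178, 1
[... 489 characters left out ...]
 (118, 10, 98, 244), (120, 10, 95, 245), (122, 10, 99, 244), (124, 10, 96, 245), (126, 10, 97, 241), (128, 10, 98, 236), (130, 10, 97, 240), (132, 9, 95, 225), (134, 9, 36, 215), (136, 21, 8, 215), (138, 21, 10, 179), (140, 17, 10, 171), (142, 20, 9, 172), (144, 24, 7, 173), (146, 21, 9, 204), (148, 21, 8, 222), (150, 21, 8, 224), (152, 25, 7, 225), (154, 25, 7, 226), (156, 25, 7, 226), (158, 25, 7, 225), (160, 18, 6, 224), (162, 25, 7, 226), (164, 20, 7, 225), (166, 25, 7, 225), (168, 20, 7, 225), (170, 24, 6, 225), (172, 11, 9, 215), (174, 5, 49, 201), (176, 9, 95, 199), (178, 9, 95, 226), (180, 10, 92, 232), (182, 8, 84, 203), (184, 174, 28, 146), (186, 137, 13, 133), (188, 144, 10, 132)]
```

```bash
python3 - <<'E'
from h import *
s=ctrl.get_state();C=cam('wrist',s);u=np.array([.0624,.998])
for n,p,z in(('tip',[260,133.7],.127),('tip@mid',[260,133.7],.1215),('lugtop',[258,177],.127),('lugbot',[258,173.5],.115),('clampface ~',[260,101],.122)):
    q=onz(C,[p],z)[0];print(n,q.round(4),'yt mm',((q[:2]@u-.2260)*1000).round(1))
print('tcp yt',(s['position'][:2]@u-.226)*1000)
E
```

```text
tip [0.4385 0.2416 0.127 ] yt mm 42.5
tip@mid [0.4385 0.2411 0.1215] yt mm 42.0
lugtop [0.4362 0.2207 0.127 ] yt mm 21.5
lugbot [0.4362 0.22   0.115 ] yt mm 20.8
clampface ~ [0.4395 0.2567 0.122 ] yt mm 57.6
tcp yt -9.713102642718491
```

Emit:
drive_tool:
  motion:
    - [[0, 0, 0], [0, 0, 0], -1]
    - [[0.3, 0, 0], [0, 0, 0], -1]
    - [[0.3, 0, 0], [0, 0, 0], -1]
    - [[0.3, 0, 0], [0, 0, 0], -1]
    - [[0.3, 0, 0], [0, 0, 0], -1]
    - [[0, 0, 0], [0, 0, 0], -1]

```text
time: 17.3
position: [0.4361, 0.1994, 0.1993]
tool_rot: [2.292, 2.148, -0.004]
ft_force: [-6.8, -4.7, 7.0]
grip_width: 0.158
grip_force: 35.0
```

```bash
python3 gap.py g2.png | cut -c1-1500
```

```text
blob [249, 128, 20, 26, 325] [258.3, 141.9]
blob [247, 175, 23, 22, 329] [257.5, 183.7]
pos [0.4361 0.1994 0.1993] F [-6.8 -4.7  7. ]
255 [(80, 6, 46, 84), (82, 19, 104, 202), (84, 21, 91, 255), (86, 22, 87, 255), (88, 22, 89, 255), (90, 21, 89, 255), (92, 21, 92, 255), (94, 21, 93, 255), (96, 20, 94, 255), (98, 20, 95, 255), (100, 20, 100, 233), (102, 17, 106, 135), (104, 6, 40, 63), (106, 5, 45, 63), (108, 4, 29, 61), (110, 11, 43, 65), (112, 7, 36, 63), (114, 9, 39, 65), (116, 0, 29, 70), (118, 0, 29, 71), (120, 12, 36, 70), (122, 12, 85, 90), (124, 18, 110, 167), (126, 19, 108, 199), (128, 12, 108, 182), (130, 10, 107, 201), (132, 10, 107, 208), (134, 10, 104, 208), (136, 10, 104, 208), (138, 10, 105, 208), (140, 10, 104, 208), (142, 10, 106, 206), (144, 10, 104, 208), (146, 9, 103, 207), (148, 10, 105, 209), (150, 10, 100, 221), (152, 9, 101, 212), (154, 10, 65, 184), (156, 15, 15, 168), (158, 21, 11, 168), (160, 20, 14, 167), (162, 20, 9, 165), (164, 19, 12, 168), (166, 20, 9, 167), (168, 21, 10, 173), (170, 21, 9, 200), (172, 13, 11, 200), (174, 6, 55, 193), (176, 9, 103, 194)
[... 511 characters left out ...]
 (120, 4, 27, 66), (122, 17, 90, 91), (124, 19, 107, 190), (126, 19, 104, 223), (128, 13, 106, 195), (130, 10, 103, 221), (132, 10, 99, 227), (134, 10, 100, 227), (136, 10, 100, 228), (138, 10, 98, 228), (140, 10, 100, 227), (142, 10, 100, 227), (144, 9, 100, 226), (146, 10, 100, 226), (148, 10, 100, 225), (150, 10, 96, 239), (152, 10, 98, 226), (154, 10, 60, 199), (156, 16, 16, 171), (158, 17, 11, 167), (160, 18, 8, 167), (162, 25, 9, 169), (164, 26, 10, 183), (166, 25, 7, 216), (168, 26, 8, 221), (170, 20, 7, 219), (172, 9, 9, 210), (174, 6, 54, 198), (176, 9, 99, 198), (178, 10, 96, 225), (180, 10, 95, 234), (182, 8, 85, 204), (184, 178, 28, 148), (186, 146, 15, 133), (188, 140, 12, 133)]
```

Emit:
drive_tool:
  motion:
    - [[0.2, 0, 0], [0, 0, 0], -1]
    - [[0.2, 0, 0], [0, 0, 0], -1]
    - [[0.2, 0, 0], [0, 0, 0], -1]
    - [[0.2, 0, 0], [0, 0, 0], -1]
    - [[0, 0, 0], [0, 0, 0], -1]

```text
time: 17.98
position: [0.4365, 0.2076, 0.1993]
tool_rot: [2.292, 2.149, -0.003]
ft_force: [-7.5, -4.6, 6.0]
grip_width: 0.157
grip_force: 35.0
```

```bash
sed -i 's/range(80,190,2)/range(132,184)/; s/(r,\*map(int,h\[r,c\]))/(r,int(h[r,c,1]),int(h[r,c,2]))/' gap.py; python3 gap.py g3.png
```

```text
blob [249, 145, 20, 26, 327] [258.6, 159.1]
blob [247, 175, 23, 22, 332] [257.7, 184.0]
pos [0.4365 0.2076 0.1993] F [-7.5 -4.6  6. ]
255 [(132, 40, 71), (133, 28, 73), (134, 34, 74), (135, 35, 72), (136, 45, 73), (137, 38, 74), (138, 48, 69), (139, 78, 78), (140, 107, 110), (141, 109, 154), (142, 113, 178), (143, 109, 194), (144, 108, 192), (145, 109, 183), (146, 110, 185), (147, 107, 198), (148, 104, 204), (149, 105, 204), (150, 106, 203), (151, 107, 203), (152, 107, 202), (153, 104, 203), (154, 109, 202), (155, 107, 203), (156, 104, 203), (157, 106, 202), (158, 106, 203), (159, 104, 203), (160, 103, 203), (161, 104, 202), (162, 106, 202), (163, 104, 202), (164, 106, 203), (165, 104, 211), (166, 102, 216), (167, 101, 218), (168, 101, 214), (169, 100, 203), (170, 83, 188), (171, 44, 174), (172, 22, 154), (173, 30, 145), (174, 65, 141), (175, 94, 147), (176, 105, 165), (177, 104, 196), (178, 102, 217), (179, 99, 229), (180, 98, 229), (181, 96, 221), (182, 89, 197), (183, 60, 166)]
262 [(132, 28, 72), (133, 28, 73), (134, 29, 71), (135, 42, 73), (136, 29, 71), (137, 38, 73), (138, 50, 71), (139, 69, 78), (140, 99, 116), (141, 111, 159), (142, 108, 192), (143, 107, 205), (144, 108, 199), (145, 106, 194), (146, 105, 206), (147, 101, 219), (148, 100, 224), (149, 99, 226), (150, 101, 225), (151, 100, 226), (152, 101, 225), (153, 100, 225), (154, 102, 225), (155, 100, 226), (156, 100, 225), (157, 100, 225), (158, 100, 225), (159, 99, 226), (160, 101, 225), (161, 98, 226), (162, 101, 225), (163, 102, 222), (164, 100, 221), (165, 100, 227), (166, 98, 234), (167, 97, 235), (168, 99, 229), (169, 97, 218), (170, 82, 201), (171, 50, 178), (172, 26, 160), (173, 34, 152), (174, 73, 160), (175, 98, 182), (176, 101, 194), (177, 102, 207), (178, 101, 223), (179, 97, 232), (180, 97, 231), (181, 96, 223), (182, 87, 202), (183, 62, 173)]
```

Emit:
drive_tool:
  motion:
    - [[0.15, 0, 0], [0, 0, 0], -1]
    - [[0.15, 0, 0], [0, 0, 0], -1]
    - [[0.15, 0, 0], [0, 0, 0], -1]
    - [[0, 0, 0], [0, 0, 0], -1]
    - [[0, 0, 0], [0, 0, 0], -1]

```text
time: 18.65
position: [0.4368, 0.212, 0.1993]
tool_rot: [2.292, 2.149, -0.004]
ft_force: [-7.3, -4.5, 7.6]
grip_width: 0.158
grip_force: 35.0
```

```bash
python3 gap.py g4.png
```

```text
blob [247, 154, 23, 43, 605] [258.2, 175.4]
pos [0.4368 0.212  0.1993] F [-7.3 -4.5  7.6]
255 [(132, 57, 72), (133, 47, 65), (134, 49, 68), (135, 40, 64), (136, 53, 67), (137, 49, 67), (138, 46, 66), (139, 48, 69), (140, 48, 69), (141, 39, 72), (142, 44, 70), (143, 37, 69), (144, 40, 77), (145, 31, 74), (146, 39, 72), (147, 41, 75), (148, 65, 79), (149, 96, 112), (150, 107, 152), (151, 108, 181), (152, 106, 195), (153, 106, 190), (154, 106, 185), (155, 108, 186), (156, 106, 197), (157, 108, 201), (158, 103, 204), (159, 103, 203), (160, 106, 203), (161, 103, 204), (162, 106, 202), (163, 102, 203), (164, 105, 202), (165, 104, 202), (166, 104, 203), (167, 104, 202), (168, 104, 203), (169, 106, 200), (170, 106, 202), (171, 104, 204), (172, 102, 213), (173, 103, 218), (174, 101, 217), (175, 102, 212), (176, 106, 203), (177, 103, 206), (178, 101, 219), (179, 99, 229), (180, 97, 229), (181, 98, 221), (182, 86, 201), (183, 62, 170)]
262 [(132, 46, 78), (133, 33, 69), (134, 32, 72), (135, 28, 72), (136, 24, 73), (137, 28, 72), (138, 24, 73), (139, 32, 72), (140, 34, 74), (141, 34, 74), (142, 31, 75), (143, 30, 77), (144, 37, 76), (145, 29, 71), (146, 46, 72), (147, 37, 76), (148, 63, 77), (149, 95, 115), (150, 109, 154), (151, 107, 186), (152, 106, 202), (153, 106, 197), (154, 106, 194), (155, 103, 208), (156, 102, 221), (157, 101, 224), (158, 99, 227), (159, 101, 225), (160, 100, 226), (161, 100, 226), (162, 99, 226), (163, 101, 224), (164, 101, 225), (165, 101, 225), (166, 99, 226), (167, 98, 227), (168, 99, 226), (169, 101, 225), (170, 102, 221), (171, 102, 218), (172, 99, 226), (173, 98, 234), (174, 98, 234), (175, 98, 229), (176, 101, 218), (177, 100, 214), (178, 101, 223), (179, 98, 231), (180, 100, 230), (181, 96, 223), (182, 89, 203), (183, 62, 172)]
```

Emit:
drive_tool:
  motion:
    - [[0.1, 0, 0], [0, 0, 0], -1]
    - [[0.1, 0, 0], [0, 0, 0], -1]
    - [[0.1, 0, 0], [0, 0, 0], -1]
    - [[0, 0, 0], [0, 0, 0], -1]
    - [[0, 0, 0], [0, 0, 0], -1]

```text
time: 19.32
position: [0.437, 0.2145, 0.1994]
tool_rot: [2.292, 2.148, -0.005]
ft_force: [-8.1, -5.7, 7.8]
grip_width: 0.161
grip_force: 35.0
```

```bash
python3 gap.py g5.png|cut -c1-900
```

```text
blob [247, 159, 23, 38, 547] [258.1, 177.4]
pos [0.437  0.2145 0.1994] F [-8.1 -5.7  7.8]
255 [(132, 101, 233), (133, 98, 227), (134, 103, 212), (135, 109, 183), (136, 105, 131), (137, 71, 90), (138, 55, 70), (139, 51, 70), (140, 43, 71), (141, 44, 69), (142, 50, 71), (143, 51, 65), (144, 38, 73), (145, 48, 69), (146, 43, 71), (147, 49, 67), (148, 27, 76), (149, 31, 73), (150, 32, 72), (151, 43, 71), (152, 50, 72), (153, 47, 76), (154, 91, 98), (155, 111, 135), (156, 107, 171), (157, 106, 192), (158, 107, 196), (159, 107, 186), (160, 107, 188), (161, 105, 197), (162, 104, 202), (163, 104, 204), (164, 106, 204), (165, 105, 202), (166, 103, 203), (167, 104, 201), (168, 104, 203), (169, 103, 203), (170, 104, 201), (171, 106, 205), (172, 106, 212), (173, 102, 219), (174, 102, 217), (175, 102, 212), (176, 104, 204), (177, 104, 204), (178, 102, 220), (179, 100, 229), (180, 101, 229), (181, 98, 222), (182, 88, 200), (183, 63, 167)]
262 [(132, 99, 235), (133, 102, 227), (134, 104, 214), (135, 111, 182), (136, 103, 134), (137, 62, 87), (138, 34, 74), (139, 30, 68), (140, 25, 71), (141, 25, 71), (142, 29, 70), (143, 34, 75), (144, 24, 73), (145, 34, 74), (146, 34, 75), (147, 31, 73), (148, 28, 74), (149, 36, 77), (150, 31, 74), (151, 27, 75), (152, 40, 77), (153, 52, 73), (154, 83, 101), (155, 103, 141), (156, 109, 178), (157, 105, 202), (158, 105, 202), (159, 103, 199), (160, 102, 209), (161, 103, 220), (162, 101, 225), (163, 100, 226), (164, 100, 227), (165, 100, 226), (166, 100, 225), (167, 99, 227), (168, 100, 226), (169, 100, 225), (170, 101, 222), (171, 101, 220), (172, 100, 226), (173, 98, 235), (174, 99, 235), (175, 98, 228), (176, 103, 216), (177, 102, 212), (178, 100, 222), (179, 97, 231), (180, 98, 232), (181, 97, 224), (182, 86, 205), (183, 63, 174)]
```

The flange now stays fixed against the lug, so it's in contact. First touch was at y ≈ 0.2110, so the contact is pushed in about 3.5 mm. I'll add a little, then unload the tool before opening.

Emit:
drive_tool:
  motion:
    - [[0.08, 0, 0], [0, 0, 0], -1]
    - [[0, 0, 0], [0, 0, 0], -1]
    - [[0, 0, 0], [0, 0, 0], -1]

```text
time: 19.75
position: [0.437, 0.2152, 0.1994]
tool_rot: [2.292, 2.148, -0.005]
ft_force: [-8.6, -7.4, 8.9]
grip_width: 0.157
grip_force: 35.0
```

Emit:
drive_tool:
  motion:
    - [[-0.05, -0.03, -0.03], [0, 0, 0], -1]
    - [[0, 0, 0], [0, 0, 0], -1]
    - [[0, 0, 0], [0, 0, 0], -1]

```text
time: 20.12
position: [0.4369, 0.2151, 0.1994]
tool_rot: [2.291, 2.148, -0.003]
ft_force: [-5.9, -5.8, 4.3]
grip_width: 0.16
grip_force: 35.0
```

Emit:
drive_tool:
  motion:
    - [[-0.05, -0.03, -0.03], [0, 0, 0], -1]
    - [[0, 0, 0], [0, 0, 0], -1]
    - [[0, 0, 0], [0, 0, 0], -1]

```text
time: 20.5
position: [0.4366, 0.215, 0.1994]
tool_rot: [2.291, 2.148, -0.002]
ft_force: [-5.0, -3.9, 2.0]
grip_width: 0.158
grip_force: 35.0
```

Emit:
drive_tool:
  motion:
    - [[-0.05, -0.04, 0], [0, 0, 0], -1]
    - [[0, 0, 0], [0, 0, 0], -1]
    - [[0, 0, 0], [0, 0, 0], -1]

```text
time: 20.88
position: [0.4363, 0.215, 0.1994]
tool_rot: [2.291, 2.149, -0.001]
ft_force: [-4.1, -2.7, 1.4]
grip_width: 0.16
grip_force: 35.0
```

Emit:
drive_tool:
  motion:
    - [[-0.03, -0.02, 0], [0, 0, 0], -1]
    - [[0, 0, 0], [0, 0, 0], -1]
    - [[0, 0, 0], [0, 0, 0], -1]

```text
time: 21.25
position: [0.4363, 0.2149, 0.1994]
tool_rot: [2.291, 2.149, 0.0]
ft_force: [-4.3, -3.5, 0.3]
grip_width: 0.156
grip_force: 35.0
```

```bash
python3 gap.py g6.png|cut -c1-900 | head -3
```

```text
blob [247, 160, 23, 37, 546] [258.5, 177.8]
pos [0.4363 0.2149 0.1994] F [-4.3 -3.5  0.3]
255 [(132, 98, 236), (133, 101, 232), (134, 102, 222), (135, 108, 199), (136, 111, 156), (137, 94, 108), (138, 60, 76), (139, 60, 68), (140, 43, 72), (141, 53, 63), (142, 47, 71), (143, 62, 62), (144, 50, 66), (145, 42, 67), (146, 47, 71), (147, 53, 68), (148, 43, 72), (149, 47, 71), (150, 37, 75), (151, 42, 73), (152, 36, 71), (153, 38, 73), (154, 59, 73), (155, 81, 97), (156, 105, 136), (157, 108, 163), (158, 107, 179), (159, 105, 183), (160, 100, 174), (161, 99, 167), (162, 98, 174), (163, 97, 179), (164, 100, 181), (165, 100, 183), (166, 98, 183), (167, 98, 182), (168, 99, 182), (169, 104, 181), (170, 103, 188), (171, 104, 198), (172, 102, 209), (173, 105, 213), (174, 102, 212), (175, 104, 205), (176, 105, 199), (177, 104, 205), (178, 102, 221), (179, 99, 230), (180, 100, 229), (181, 98, 221), (182, 91, 200), (183, 63, 167)]
```

Emit:
drive_tool:
  motion:
    - [[0, 0, 0], [0, 0, 0], -1]
    - [[0, 0, 0], [0, 0, 0], -1]
    - [[0, 0, 0], [0, 0, 0], -1]
  force: 5

```text
time: 21.68
position: [0.4363, 0.215, 0.1994]
tool_rot: [2.29, 2.149, 0.001]
ft_force: [-3.0, -3.7, 1.6]
grip_width: 0.162
grip_force: 5.0
```

Emit:
drive_tool:
  motion:
    - [[0, 0, 0], [0, 0, 0], -0.4]
    - [[0, 0, 0], [0, 0, 0], -0.1]
    - [[0, 0, 0], [0, 0, 0], 0.1]
    - [[0, 0, 0], [0, 0, 0], 0.1]
    - [[0, 0, 0], [0, 0, 0], 0.1]

```text
time: 22.3
position: [0.4358, 0.2162, 0.1991]
tool_rot: [-2.29, -2.15, -0.002]
ft_force: [-0.5, 0.5, 0.0]
grip_width: 0.537
grip_force: 0.0
```

```bash
python3 gap.py g7.png|cut -c1-900 | head -3
```

```text
blob [248, 163, 23, 37, 549] [259.6, 180.9]
pos [0.4358 0.2162 0.1991] F [-0.5  0.5  0. ]
255 [(132, 102, 230), (133, 102, 226), (134, 104, 221), (135, 103, 218), (136, 108, 206), (137, 109, 184), (138, 111, 151), (139, 106, 108), (140, 70, 77), (141, 52, 64), (142, 40, 57), (143, 43, 60), (144, 44, 64), (145, 48, 64), (146, 41, 62), (147, 51, 65), (148, 37, 62), (149, 45, 62), (150, 52, 64), (151, 49, 67), (152, 41, 69), (153, 40, 70), (154, 38, 68), (155, 33, 69), (156, 42, 66), (157, 55, 70), (158, 83, 92), (159, 105, 126), (160, 107, 152), (161, 97, 165), (162, 80, 163), (163, 60, 158), (164, 53, 155), (165, 52, 157), (166, 54, 155), (167, 55, 158), (168, 56, 160), (169, 55, 158), (170, 56, 160), (171, 62, 160), (172, 86, 163), (173, 101, 169), (174, 108, 185), (175, 107, 196), (176, 105, 202), (177, 105, 199), (178, 106, 194), (179, 108, 187), (180, 107, 193), (181, 104, 209), (182, 101, 222), (183, 101, 224)]
```

Released, with the spacing unchanged at about 4 mm of travel. Now I'll retreat straight up and check.

Emit:
drive_tool:
  motion:
    - [[0, 0, -1], [0, 0, 0], 0.2]
    - [[0, 0, -2], [0, 0, 0], 0.2]
    - [[0, 0, -4], [0, 0, 0], 0.2]
    - [[0, 0, -4], [0, 0, 0], 0.2]
    - [[-5, 0, 0], [0, 0, 0], 0.2]
    - [[0, 0, 0], [0, 0, 0], 0.2]
    - [[0, 0, 0], [0, 0, 0], 0.2]

```text
time: 23.22
position: [0.4325, 0.1664, 0.3094]
tool_rot: [-2.29, -2.149, -0.003]
ft_force: [-0.1, -0.5, 0.3]
grip_width: 0.598
grip_force: 0.0
```

```bash
python3 - <<'E'
from h import *
s,w=snap('wrist','f1.png');_,c=snap('scene','f2.png');print(s['position'],s['time'])
x=cv2.resize(w[20:250,150:350,::-1],(400,460));y=cv2.resize(c[125:225,155:242,::-1],(400,460),interpolation=cv2.INTER_CUBIC)
cv2.imwrite('pics/f.png',np.hstack([x,y]))
E
```

```text
[0.43247126 0.16639179 0.30941861] 23.225
```

View pics/f.png

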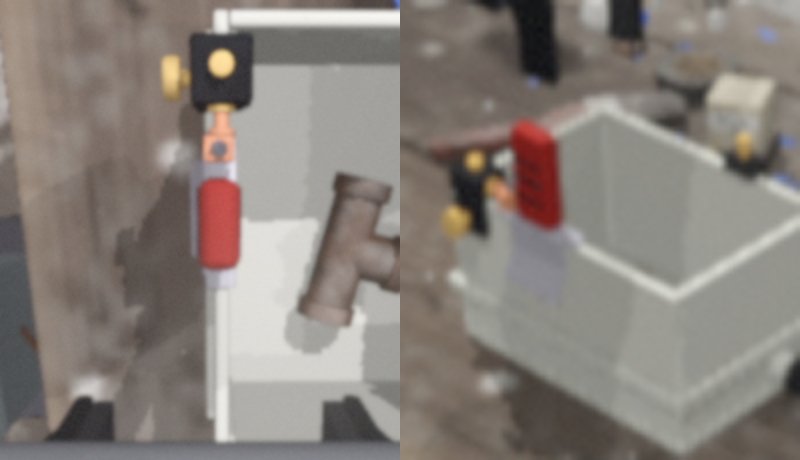

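The anode hangs square and upright on the front wall, with the lug at (219,148) against the contact. The tee hasn't moved and the gripper is clear. I'm handing the job in.

```bash
python3 -c "
from bench import ctrl
print(ctrl.close_job())"
```

```text
the job is handed in; nothing more can be done
None
```

I hung the anode on the tank's front wall, pressed it down flat on the rim, slid it left until the contact was pushed in about 4 mm (measured from the camera), released it and handed the job in at about 23 s; no verdict came back.

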